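Slide the top spot plate off its stack onto the viewing bed

ROBOT

A 6-joint arm with a two-finger parallel gripper is mounted at the origin on a cart in front of the work surface, level with it; the furniture and walls round the work are solid. World frame = base frame: x ahead of the robot, y to its left, z up, the work surface at z = 0. Lengths are in m, angles in rad, forces in N, time in s.
With the tool pointing down it reaches from about 0.25 to 0.775 m from the base axis. Payload 4 kg.
Tool frame: the origin (TCP) lies on the centre line of the jaws, within the pads' length; the fingertips stand 19 mm ahead of it and the grasp point (between the pads) is the TCP; y points along the fingers, x is the direction in which the jaws open and shut, and the axes are right-handed (so a half turn about y gives the same grasp; the last joint's range is limited). The gripper opens to 94 mm and grips with 3 to 60 N. Pads are 16 mm wide; open, the fingers measure 119 mm over their backs; the gripper's body (75 mm by 177 mm) begins 78 mm behind the grasp point.
Start: joints at [-1.254, 0.087, 1.371, -0, 1.684, -0.103], TCP at [0.224, -0.502, 0.225] pointing down, gripper open.
Joint ranges: [-3.1, 3.1], [-0.76, 2.03], [0.27, 2.55], [-1.08, 4.22], [0.17, 2.65], [-2.57, 2.57]. Speed limits (rad/s): [2.79, 2.79, 3.14, 3.14, 3.14, 3.14].

INTERFACE

Orientations are given as a rotation vector (axis times angle).
In Python, from bench import bot gives the robot as it stands. The module is installed in compiled form; this text tells all that it offers.
- The arm moves only by the tool move_arm, never from a script. Its argument "motion" is a list of rows, each an object with "slide": the shift along the tool's x, y, z in units of 30 mm (1.0 is 30 mm), a list of three; "dr": the turn, a rotation vector about the tool's x, y, z in units of 6 degrees (1.0 is 6 degrees), a list of three; "fingers": the finger opening in mm, from 0 to 94. In form: [{"slide": [tx, ty, tz], "dr": [rx, ry, rz], "fingers": fingers}, ...]. A call has 1 to 12 rows; each row is the pose to reach, as a shift and turn from the pose commanded when the call began, along the tool's axes at that moment; what a row does not reach only later rows make up. A row lasts 1/10 s, in which the tool goes at most 50 mm and 8.59 degrees, less where a joint would pass 70% of its speed; a pose out of reach is approached as far as the arm can. A call with a gripper value outside its range is refused whole. The fingers move at their own pace and stop on an object; the grip force is fixed at half the most. Time passes only in rows, so rows that repeat a pose let the fingers close. It gives the time, the measured TCP pose, the force and the opening at its end, in the units of the state.
- bot.observe(): the state, without advancing time (a new reading comes with each control period).
- bot.camera(name): name is "scene" or "top" or "wrist"; returns (picture, depth): 384x512x3 uint8, red, green, blue; 384x512 float32, m along the optical axis (not along the pixel's ray), 0 where there is no reading.
- bot.camera_params(name): a dict with "K" (3x3 intrinsics, pixels), "dist" ([k1, k2, p1, p2, k3] as OpenCV has them; the pictures are not rectified), "T" (4x4, takes a point from camera to world coordinates). Camera axes: x right, y down, z forward; pixel columns grow to the right and rows downward; lengths in m; the calibration is good to about 2 mm. A picture is of the moment at which its call begins: read the wrist's pose just before it. camera_params takes no time and is no camera call; for the wrist camera it gives the pose at the moment of the call.
- bot.finish_job(): hands the job in, once; it reports no verdict.
The state is a dict: "clock": time; "joints": joint angles; "dq": joint speeds; "joint_efforts": joint torques, N m; "position": TCP position; "eef_rot": TCP orientation; "force": force on the tool from outside, world axes, zero at the start; "moment": the same for the moment, N m; "width": finger opening in m.
Only numpy, scipy, OpenCV 4.12 (cv2) and the standard library are available. Lean on these libraries where they do the work, as an engineer would, in place of code of your own. Each camera call takes 0.05 s, during which the arm holds its last target.

TASK

Slide the top spot plate of the stack sideways out of the grey rack onto the black viewing bed beside it, then push it home against the steel fence and lean on it with about 10 N for half a second so that it beds flat and square; the ceramic cracks above 14 N. Press only lightly while sliding, since the sprung stack sinks and the plate jams, and do not lift or tip it. Leave the two plates below and everything else on the bench where they are.

Things in the scene. Friction and masses are not known exactly. Their poses are not given: they have to be found in the camera images.
- rack: grey rack fixed to the bench, 84 (x) x 214 (y) x 34 mm; origin at the centre of its underside; plates leave along its +y. -y half: magazine with three stacked plates between two cheeks and a back wall; their tops are 34 mm above the bench, 3 mm below the top plate's upper face, with 1 mm play, so plate edges cannot be gripped there. +y half: black viewing bed with a steel end fence
- stack_floor (a point): centre of the magazine's sprung floor under the stack, 10 mm above the bench at rack (0, -51) mm. The spring is preloaded: the stack holds still under a press of up to about 3 to 5 N, then sinks 1 mm for each further 3 N, at most 3.5 mm; sunk about 2 mm or more (some 9 N or more) the top plate meets the end of the bed and jams
- bed_edge (a point): middle of the near edge of the black bed, rack (0, -1) mm, 26 mm above the bench, 8 mm past the end of the stack and 2 mm lower than the underside of the top plate. From here a bevel rises over 4 mm to the level bed, which is 72 mm wide, runs to rack y = +97 mm and is 27.5 mm above the bench, 0.5 mm lower than the underside of the top plate in the stack
- bed_home (a point): point on the bed's surface, 27.5 mm above the bench at rack (0, +55) mm, where the centre of the top plate's underside lies when the plate is fully home against the fence; axes as the rack's.
- fence: fixed steel fence across the far end of the bed, 72 mm wide; origin in the middle of the foot of its face, where it meets the bed, rack (0, +97) mm, 27.5 mm above the bench; it rises 6 mm above the bed, the plate 9 mm. The plate beds when it bears on the fence with about 10 N (8 N at least) for half a second; more than 14 N from the fingers, here or in the stack, cracks it
- plate_top: top plate: white ceramic spot plate, 60 (x) x 84 (y) x 9 mm, about 0.12 kg, six shallow wells at its short ends, a plain band 38 mm wide between two blue lines across its middle. Origin at the centre of its underside, y along the rack's y. Starts at rack (0, -51) mm, upper face 37 mm above the bench. Friction on ceramic and bed about 0.45: under a press of less than 3 or 4 N the finger may slip
- plate_middle: middle plate, 60 x 84 x 9 mm, like the top one but without blue lines; origin at the centre of its underside; its upper face is 28 mm above the bench, 0.5 mm above the bed; must stay in the stack
- plate_bottom: bottom plate, like the middle one; origin at the centre of its underside; must stay in the stack
- petri_bench: clear round petri dish, 93 mm across, 15 mm high; origin at the centre of its underside; bystander
- pen_1: white marker pen with a black cap, lying, 135 mm long; bystander
- eraser: eraser in a blue sleeve, 19 x 42 x 12 mm; bystander
- cover_slips: small white box with a blue lid, 31 x 31 x 14 mm; bystander
- tally_counter: white hand tally counter, 29 x 42 x 45 mm; bystander
Not all that is in view belongs to the job. Leave any turquoise or yellow look-alike of the plate_top alone.

How it is judged:
On the way, in this order (a step that is already met when the one before it is completed fails the run):
1. the top plate is slid across from the stack to the bed (35 to 85 mm out) (y of plate_top in the frame of bed_home between -0.071 and -0.021 m), for 0.1 s.
2. the top plate is pressed against the fence with at least 8 N (contact force between plate_top and fence above 8 N and y of plate_top in the frame of bed_home above -0.004 m), for 0.3 s.
At the end, for the whole second after the job is handed in: The top plate lies flat on the bed, its centre within 2.5 mm of the home point along the slide (against the fence), within 8 mm across, within 1.5 mm in height, square to the rack within 0.05 rad and at rest; the middle and bottom plates are within 5 mm of where they were (y of plate_top in the frame of bed_home between -0.0025 and 0.0025 m and x of plate_top in the frame of bed_home between -0.008 and 0.008 m and z of plate_top in the frame of bed_home between -0.0015 and 0.0015 m and angle between the y axis of plate_top and the y axis of rack, either way round below 0.05 rad and angle between plate_top's own z axis and vertical below 0.03 rad and distance of each of plate_middle, plate_bottom from where it was at the start of the episode below 0.005 m and linear speed of plate_top below 0.01 m/s); the robot touches nothing.
It fails at once if the fingers press or push the top plate with more than 14 N (contact force between the fingers and plate_top above 14 N).
It fails at once if the top plate is lifted more than 10 mm above where it lay in the stack (height (world z) of plate_top above 0.038 m).
It fails at once if the top plate tips by more than 0.25 rad (angle between plate_top's own z axis and vertical above 0.25 rad).
It fails at once if the middle or bottom plate is shifted by more than 5 mm (distance of any of plate_middle, plate_bottom from where it was at the start of the episode above 0.005 m).
It fails at once if another thing on the bench is moved by more than 15 mm (distance of any of petri_bench, pen_1, eraser, cover_slips, tally_counter from where it was at the start of the episode above 0.015 m).
It also fails if it takes over 72 s, if anything falls off the work surface, if the arm or the gripper's body presses on something with over 40 N, if the wrist force passes 120 N, or if a joint passes its speed limit or range.

## Working session

There is one attempt and no reset: what is moved stays moved. The work goes in short steps, Python scripts to look and compute and a tool call to move; the robot and the scene stay as the last step left them, time stands still between calls to the robot, and variables do not carry over. Pictures are saved under pics/ and viewed, and the job is handed in when it is done.

Besides the shell and the picture viewer there is one more tool, called after "Call:" as name(argument=value, ...) on one line, values as JSON. move_arm: Moves the arm, as the interface text tells. Its arguments: {"type":"object","properties":{"motion":{"type":"array"}},"required":["motion"]}

```bash
mkdir -p pics; python3 - <<'E'
from bench import bot
import cv2,numpy as np
s=bot.observe();print({k:np.round(v,3).tolist() for k,v in s.items()})
for n in ["scene","top","wrist"]:
    p=bot.camera_params(n);im,d=bot.camera(n)
    print(n,np.round(p["K"],1).tolist(),np.round(p["dist"],3),np.round(p["T"],3).tolist())
    cv2.imwrite(f"pics/{n}0.png",im[:,:,::-1]);np.save(f"pics/{n}0.npy",d)
E
```

```text
{'clock': 0.0, 'joints': [-1.254, 0.088, 1.372, -0.0, 1.684, -0.103], 'dq': [-0.001, -0.0, -0.0, -0.001, 0.001, -0.0], 'joint_efforts': [-0.0, -34.019, -30.243, 0.072, 0.033, -0.0], 'position': [0.224, -0.502, 0.223], 'eef_rot': [-1.378, 0.896, -0.893], 'force': [-0.137, 0.372, -0.135], 'moment': [0.007, 0.026, 0.032], 'width': 0.094}
scene [[453.6, 0.0, 258.6], [0.0, 453.6, 194.9], [0.0, 0.0, 1.0]] [-0.144  0.     0.     0.     0.   ] [[0.753, -0.509, 0.416, -0.071], [-0.658, -0.565, 0.499, -0.663], [-0.019, -0.649, -0.76, 1.212], [0.0, 0.0, 0.0, 1.0]]
top [[375.2, 0.0, 248.2], [0.0, 375.2, 188.1], [0.0, 0.0, 1.0]] [-0.042  0.     0.     0.     0.   ] [[-0.007, -0.988, 0.153, 0.381], [-1.0, 0.008, 0.008, 0.079], [-0.009, -0.153, -0.988, 1.187], [0.0, 0.0, 0.0, 1.0]]
wrist [[266.8, 0.0, 256.8], [0.0, 266.8, 192.7], [0.0, 0.0, 1.0]] [0.021 0.    0.    0.    0.   ] [[0.408, -0.886, -0.222, 0.287], [-0.913, -0.396, -0.098, -0.473], [-0.001, 0.242, -0.97, 0.384], [0.0, 0.0, 0.0, 1.0]]
```

View pics/top0.png

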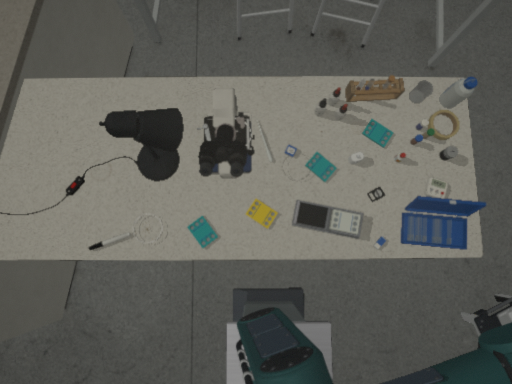

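View pics/scene0.png

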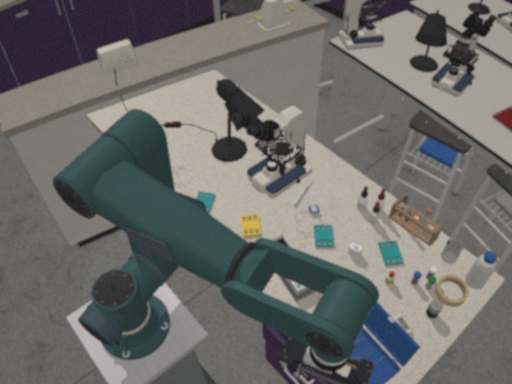

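View pics/wrist0.png

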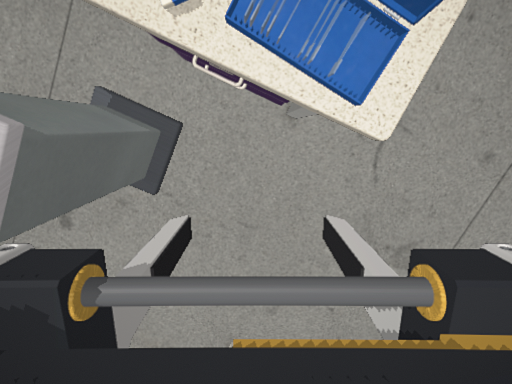

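The top view shows the rack at about px (293–370, 200–238). The plate with blue lines is on the right at about (346,221), and the black bed is on the left at about (312,215). I'll enlarge this area and measure it.

```bash
cat > h.py <<'E'
import numpy as np,cv2
from bench import bot
def ray(p,uv,z):
    uv=np.asarray(uv,float).reshape(-1,1,2)
    n=cv2.undistortPoints(uv,np.array(p["K"]),np.array(p["dist"])).reshape(-1,2)
    T=np.array(p["T"]);d=np.c_[n,np.ones(len(n))]@T[:3,:3].T
    return T[:3,3]+d*((z-T[2,3])/d[:,2])[:,None]
def proj(p,X):
    T=np.linalg.inv(np.array(p["T"]))
    r,_=cv2.Rodrigues(T[:3,:3]);q,_=cv2.projectPoints(np.asarray(X,float).reshape(-1,1,3),r,T[:3,3],np.array(p["K"]),np.array(p["dist"]))
    return q.reshape(-1,2)
E
python3 - <<'E'
import cv2,numpy as np
from h import *
im=cv2.imread("pics/top0.png")
c=im[185:255,280:400];cv2.imwrite("pics/topz.png",cv2.resize(c,None,fx=6,fy=6,interpolation=cv2.INTER_CUBIC))
p=bot.camera_params("top")
# black bed mask, blue lines
g=im.max(2)
m=((g<45)).astype(np.uint8); m[:195]=0;m[245:]=0;m[:,:285]=0;m[:,380:]=0
n,l,st,ce=cv2.connectedComponentsWithStats(m)
for i in range(1,n):
    if st[i,4]>50:
        cc,_=cv2.findContours((l==i).astype(np.uint8),0,2);r=cv2.minAreaRect(cc[0]);b=cv2.boxPoints(r)
        print(st[i],r,ray(p,b,.0275).round(4).tolist())
E
```

```text
[298 204  29  23 477] ((312.1153869628906, 214.923095703125), (26.475675582885742, 18.63102912902832), 11.309932708740234) [[0.4547, -0.0622, 0.0275], [0.5113, -0.075, 0.0275], [0.4944, -0.1552, 0.0275], [0.4381, -0.1418, 0.0275]]
```

View pics/topz.png

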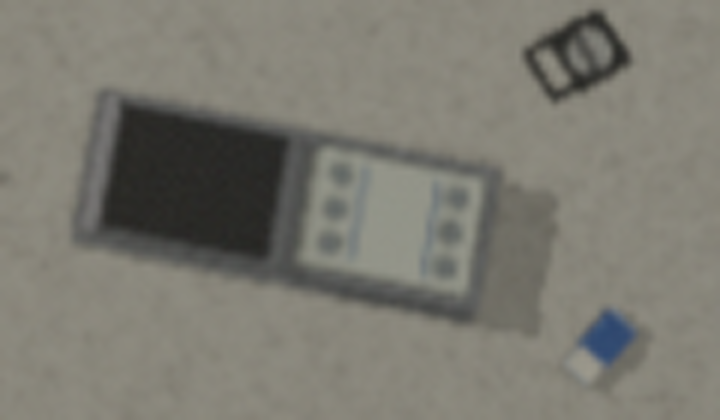

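```bash
python3 - <<'E'
from h import *
from scipy.spatial.transform import Rotation as R
s=bot.observe();M=R.from_rotvec(s["eef_rot"]).as_matrix();print(M.round(4).tolist(),s["position"])
im=cv2.imread("pics/top0.png").astype(int)
p=bot.camera_params("top")
w=((im.min(2)>135)).astype(np.uint8)
print(im[221,346],im[215,312],im[202,300],im[240,340])
m=np.zeros_like(w);m[203:240,326:365]=w[203:240,326:365]
m=cv2.morphologyEx(m,cv2.MORPH_CLOSE,np.ones((5,5)))
n,l,st,ce=cv2.connectedComponentsWithStats(m)
i=1+np.argmax(st[1:,4]);cc,_=cv2.findContours((l==i).astype(np.uint8),0,2)
b=cv2.boxPoints(cv2.minAreaRect(cc[0]));X=ray(p,b,.037);print(st[i],b,X.round(4).tolist(),X.mean(0))
print(np.linalg.norm(np.diff(X,axis=0),axis=1))
# grey rack outline: corners by eye from zoom (img = 280+u/6,185+v/6)
q=np.array([[100,90],[498,165],[470,322],[75,242]])/6+[280-.4,185-.4]
X=ray(p,q,.034);print(X.round(4).tolist(),X.mean(0));print(np.linalg.norm(np.diff(X,axis=0),axis=1))
for a,c in((1,0),(2,3)):
    d=X[c]-X[a];print(np.degrees(np.arctan2(-d[0],d[1])))
E
```

```text
[[0.4076, -0.0005, 0.9132], [-0.9132, 0.0016, 0.4076], [-0.0017, -1.0, 0.0002]] [ 0.2240385  -0.50188748  0.22356378]
[137 148 146] [39 40 41] [67 70 69] [124 135 138]
[340 213  11  18 157] [[339.4753  229.24753]
 [341.12875 212.71286]
 [350.6337  213.66336]
 [348.98026 230.19803]] [[0.4293, -0.1892, 0.037], [0.4798, -0.1965, 0.037], [0.4766, -0.2256, 0.037], [0.4261, -0.2182, 0.037]] [ 0.45292467 -0.20737628  0.037     ]
[0.05101602 0.02932629 0.05101988]
[[0.5218, -0.06, 0.034], [0.4813, -0.2637, 0.034], [0.4015, -0.2453, 0.034], [0.4438, -0.0452, 0.034]] [ 0.46209555 -0.15353735  0.034     ]
[0.20767911 0.08195367 0.20451134]
-11.24423511762744
-11.949580288922217
```

Call:
move_arm(motion=[{"slide": [-0.3, 0, 0.6], "dr": [0, -0.5, 0], "fingers": 28}, {"slide": [-1.0, 0, 1.9], "dr": [0, -1.6, 0], "fingers": 28}, {"slide": [-1.8, 0, 3.4], "dr": [0, -2.8, 0], "fingers": 28}, {"slide": [-2.6, 0, 4.9], "dr": [0, -4.0, 0], "fingers": 28}, {"slide": [-3.4, 0, 6.4], "dr": [0, -5.2, 0], "fingers": 28}, {"slide": [-4.2, 0, 7.8], "dr": [0, -6.5, 0], "fingers": 28}, {"slide": [-5.0, 0.3, 9.2], "dr": [0, -7.7, 0], "fingers": 28}, {"slide": [-5.6, 0.8, 10.4], "dr": [0, -8.6, 0], "fingers": 28}, {"slide": [-5.82, 1.4, 10.85], "dr": [0, -9.03, 0], "fingers": 28}, {"slide": [-5.82, 1.9, 10.85], "dr": [0, -9.03, 0], "fingers": 28}, {"slide": [-5.82, 2.13, 10.85], "dr": [0, -9.03, 0], "fingers": 28}, {"slide": [-5.82, 2.13, 10.85], "dr": [0, -9.03, 0], "fingers": 28}])

```text
clock: 1.35
position: [0.4494, -0.2098, 0.1592]
eef_rot: [-1.564, 0.163, -0.159]
force: [-0.1, 0.8, -0.2]
width: 0.0279
```

```bash
python3 - <<'E'
from h import *
s=bot.observe();print({k:np.round(v,4).tolist() for k,v in s.items()})
p=bot.camera_params("wrist");im,d=bot.camera("wrist")
import pickle;pickle.dump((p,im,d,s),open("pics/w1.pkl","wb"))
cv2.imwrite("pics/w1.png",im[:,:,::-1]);print(np.round(p["T"],3).tolist())
E
```

```text
{'clock': 1.35, 'joints': [-0.551, -0.0088, 1.5997, -0.0001, 1.5536, -0.3455], 'dq': [-0.0123, -0.0141, -0.0347, 0.0008, 0.0101, -0.0017], 'joint_efforts': [0.322, -29.0537, -29.3935, 0.0841, -0.0222, 0.0003], 'position': [0.4494, -0.2098, 0.1592], 'eef_rot': [-1.5636, 0.1635, -0.1592], 'force': [-0.1147, 0.7943, -0.1743], 'moment': [-0.0231, -0.0544, 0.0263], 'width': 0.0279}
[[0.979, -0.197, -0.051, 0.463], [-0.204, -0.95, -0.237, -0.141], [-0.002, 0.243, -0.97, 0.32], [0.0, 0.0, 0.0, 1.0]]
```

View pics/w1.png

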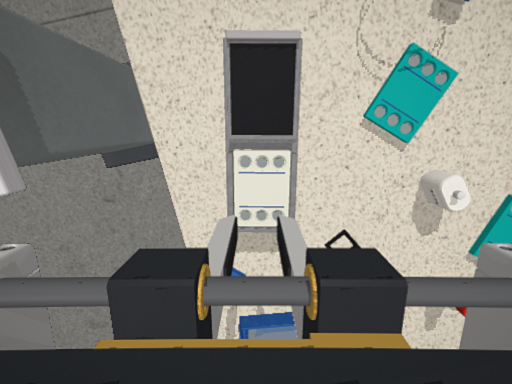

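The wrist view shows the rack nearly upright in the image. The fence is at the top (row ~36), the black bed spans columns 230–296 and rows 42–135, and the plate spans rows 150–226 with blue lines at rows ~173 and ~207. Next I'll get the metric positions.

```bash
python3 - <<'E'
from h import *
import pickle
from scipy.spatial.transform import Rotation as R
p,im,d,s=pickle.load(open("pics/w1.pkl","rb"))
a=im.astype(int)
def comp(m,name,z):
    n,l,st,ce=cv2.connectedComponentsWithStats(m.astype(np.uint8))
    for i in range(1,n):
        if st[i,4]>25:
            cc,_=cv2.findContours((l==i).astype(np.uint8),0,2)
            # use pixel-edge-aware: pts -> min rect
            b=cv2.boxPoints(cv2.minAreaRect(cc[0]));X=ray(p,b,z)
            print(name,st[i],"ctr",X.mean(0).round(4),"sides",np.linalg.norm(np.diff(X,axis=0),axis=1).round(4), "angs",[round(float(np.degrees(np.arctan2(*(X[j+1]-X[j])[:2]))),2) for j in range(3)])
roi=np.zeros(a.shape[:2],bool);roi[25:240,215:310]=1
comp(roi&(a.max(2)<45),"black",.0275)
blue=roi&(a[:,:,2]-a[:,:,0]>35);comp(blue,"blue",.037)
v=a.min(2)
print("col profile row 80",v[80,215:310].tolist())
print("row profile col 262",v[25:240,262].tolist())
print("row 190",v[190,215:310].tolist())
print("depth plate",d[190,262],d[80,262])
T=np.array(p["T"])
for uv in((262,190),(262,80),(262,33)):
    n=cv2.undistortPoints(np.array([[uv]],float),np.array(p["K"]),np.array(p["dist"]))[0,0]
    z=d[uv[1],uv[0]];print(uv,(T[:3,:3]@np.array([n[0]*z,n[1]*z,z])+T[:3,3]).round(4))
E
```

```text
black [ 230   44   66   91 5672] ctr [ 0.4754 -0.1076  0.0275] sides [0.0641 0.0864 0.0695] angs [101.8, -170.37, -78.24]
black [231 218   6  22  78] ctr [ 0.4122 -0.2489  0.0275] sides [0.0058 0.0262 0.0059] angs [101.74, -167.19, -78.25]
black [278 218   6  22  74] ctr [ 0.466  -0.2601  0.0275] sides [0.0262 0.0058 0.0262] angs [10.67, 101.7, -169.58]
blue [239 172  46   2  76] ctr [ 0.4577 -0.1889  0.037 ] sides [0.0482 0.0011 0.0483] angs [101.74, -169.68, -78.26]
blue [240 206  44   2  65] ctr [ 0.4501 -0.2262  0.037 ] sides [0.0476 0.0012 0.0476] angs [101.72, -169.6, -78.28]
col profile row 80 [167, 186, 186, 182, 185, 190, 194, 192, 186, 135, 129, 133, 134, 135, 137, 75, 33, 32, 35, 35, 37, 36, 34, 34, 37, 35, 34, 36, 36, 36, 35, 35, 36, 36, 34, 36, 35, 36, 36, 34, 34, 35, 35, 36, 36, 35, 36, 35, 36, 36, 36, 34, 36, 36, 37, 35, 36, 35, 35, 36, 36, 36, 36, 38, 37, 35, 34, 33, 34, 34, 34, 34, 34, 34, 34, 35, 33, 32, 32, 51, 106, 133, 132, 132, 130, 144, 172, 182, 182, 178, 176, 187, 195, 195, 191]
row profile col 262 [180, 176, 176, 178, 183, 176, 168, 167, 170, 171, 171, 173, 
[... 845 characters left out ...]
 214, 149, 108, 125, 134, 132, 131, 137, 147, 137, 136, 146, 144, 136, 136]
row 190 [188, 178, 174, 172, 171, 179, 190, 194, 198, 199, 199, 161, 130, 134, 139, 140, 139, 125, 99, 186, 215, 213, 211, 211, 211, 211, 212, 211, 212, 212, 211, 211, 211, 212, 211, 212, 211, 211, 211, 211, 212, 211, 211, 212, 211, 211, 212, 211, 211, 212, 211, 212, 211, 212, 212, 212, 212, 211, 212, 211, 212, 210, 211, 212, 211, 211, 211, 212, 212, 211, 211, 212, 214, 216, 142, 108, 133, 138, 138, 137, 134, 178, 194, 189, 187, 187, 188, 189, 192, 195, 198, 198, 196, 195, 196]
depth plate 0.2917291 0.27213657
(262, 190) [ 0.4544 -0.2081  0.0362]
(262, 80) [ 0.477  -0.0974  0.0282]
(262, 33) [ 0.4849 -0.0578  0.0346]
```

Call:
move_arm(motion=[{"slide": [0.07, 0.5, 0.05], "dr": [0, 0, 0], "fingers": 28}, {"slide": [0.13, 1.3, 0.1], "dr": [0, 0, 0], "fingers": 28}, {"slide": [0.13, 2.1, 0.1], "dr": [0, 0, 0], "fingers": 28}, {"slide": [0.13, 2.7, 0.1], "dr": [0, 0, 0], "fingers": 28}, {"slide": [0.13, 3.0, 0.1], "dr": [0, 0, 0], "fingers": 28}, {"slide": [0.13, 3.15, 0.1], "dr": [0, 0, 0], "fingers": 28}, {"slide": [0.13, 3.2, 0.1], "dr": [0, 0, 0], "fingers": 28}, {"slide": [0.13, 3.2, 0.1], "dr": [0, 0, 0], "fingers": 28}, {"slide": [0.13, 3.2, 0.1], "dr": [0, 0, 0], "fingers": 28}])

```text
clock: 2.3
position: [0.4553, -0.2085, 0.0657]
eef_rot: [-1.566, 0.16, -0.163]
force: [-0.5, 0.3, 0.2]
width: 0.0282
```

```bash
python3 - <<'E'
from h import *
s=bot.observe();print({k:np.round(v,4).tolist() for k,v in s.items()})
p=bot.camera_params("wrist");im,d=bot.camera("wrist")
cv2.imwrite("pics/w2.png",im[:,:,::-1]);print(np.round(bot.observe()["force"],2))
E
```

```text
{'clock': 2.3, 'joints': [-0.5426, 0.0653, 1.7168, -0.0001, 1.3573, -0.3371], 'dq': [0.0023, 0.0007, 0.0044, 0.0006, -0.0007, 0.0006], 'joint_efforts': [-0.0342, -30.4733, -27.6987, 0.0609, 0.0382, -0.0], 'position': [0.4553, -0.2085, 0.0657], 'eef_rot': [-1.5657, 0.1598, -0.1629], 'force': [-0.4997, 0.2512, 0.1677], 'moment': [-0.0309, 0.0033, -0.0384], 'width': 0.0282}
[ 0.25 -0.52  0.14]
```

View pics/w2.png

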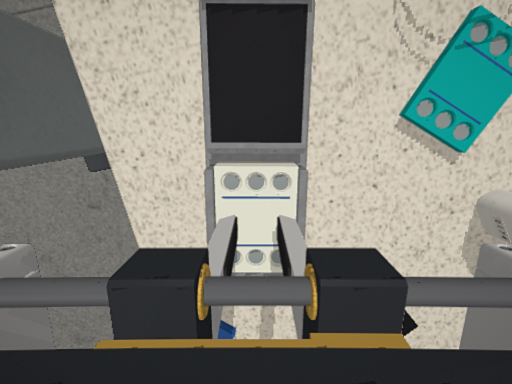

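The fingers stand over the plate with the tips near rows 215–240, close to the plain band, and both blue lines are visible at rows 197 and 245. I'll lower in small steps until they touch.

Call:
move_arm(motion=[{"slide": [0, 0.1, 0], "dr": [0, 0, 0], "fingers": 28}, {"slide": [0, 0.2, 0], "dr": [0, 0, 0], "fingers": 28}, {"slide": [0, 0.23, 0], "dr": [0, 0, 0], "fingers": 28}, {"slide": [0, 0.23, 0], "dr": [0, 0, 0], "fingers": 28}, {"slide": [0, 0.23, 0], "dr": [0, 0, 0], "fingers": 28}])

```text
clock: 2.85
position: [0.4546, -0.208, 0.0576]
eef_rot: [-1.565, 0.161, -0.161]
force: [0.9, -0.1, 0.2]
width: 0.0276
```

Call:
move_arm(motion=[{"slide": [0, 0.01, 0], "dr": [0, 0, 0], "fingers": 28}, {"slide": [0, 0.02, 0], "dr": [0, 0, 0], "fingers": 28}, {"slide": [0, 0.02, 0], "dr": [0, 0, 0], "fingers": 28}])

```text
clock: 3.15
position: [0.4547, -0.208, 0.0571]
eef_rot: [-1.565, 0.161, -0.161]
force: [0.1, 0.5, 0.5]
width: 0.0279
```

Call:
move_arm(motion=[{"slide": [0, 0.01, 0], "dr": [0, 0, 0], "fingers": 28}, {"slide": [0, 0.015, 0], "dr": [0, 0, 0], "fingers": 28}, {"slide": [0, 0.015, 0], "dr": [0, 0, 0], "fingers": 28}])

```text
clock: 3.45
position: [0.4547, -0.208, 0.0566]
eef_rot: [-1.565, 0.161, -0.161]
force: [-1.1, 0.1, 0.5]
width: 0.0277
```

Call:
move_arm(motion=[{"slide": [0, 0.005, 0], "dr": [0, 0, 0], "fingers": 28}, {"slide": [0, 0.01, 0], "dr": [0, 0, 0], "fingers": 28}, {"slide": [0, 0.01, 0], "dr": [0, 0, 0], "fingers": 28}])

```text
clock: 3.75
position: [0.4547, -0.208, 0.0563]
eef_rot: [-1.565, 0.161, -0.161]
force: [1.2, 0.2, -0.4]
width: 0.0281
```

Call:
move_arm(motion=[{"slide": [0, 0.005, 0], "dr": [0, 0, 0], "fingers": 28}, {"slide": [0, 0.01, 0], "dr": [0, 0, 0], "fingers": 28}, {"slide": [0, 0.01, 0], "dr": [0, 0, 0], "fingers": 28}])

```text
clock: 4.05
position: [0.4547, -0.2081, 0.0563]
eef_rot: [-1.565, 0.161, -0.161]
force: [-1.3, 0.1, 3.0]
width: 0.0283
```

Call:
move_arm(motion=[{"slide": [0, 0.005, 0], "dr": [0, 0, 0], "fingers": 28}, {"slide": [0, 0.01, 0], "dr": [0, 0, 0], "fingers": 28}, {"slide": [0, 0.01, 0], "dr": [0, 0, 0], "fingers": 28}])

```text
clock: 4.35
position: [0.4547, -0.2081, 0.0561]
eef_rot: [-1.565, 0.161, -0.161]
force: [-1.3, 1.3, 4.4]
width: 0.0282
```

Contact comes at TCP z ≈ 0.0563, which agrees with 37 mm plus the 19 mm tip. The force noise is about 1 N. The magazine's rear wall is 3 mm below the plate top, so I can push the rear edge with both fingertips just above the wall, with no down-press. I'll lift, go behind the plate and lower there.

Call:
move_arm(motion=[{"slide": [0, -0.1, 0], "dr": [0, 0, 0], "fingers": 28}, {"slide": [0, -0.3, 0], "dr": [0, 0, 0], "fingers": 28}, {"slide": [-0.02, -0.4, -0.5], "dr": [0, 0, 0], "fingers": 28}, {"slide": [-0.03, -0.4, -1.2], "dr": [0, 0, 0], "fingers": 28}, {"slide": [-0.03, -0.4, -1.7], "dr": [0, 0, 0], "fingers": 28}, {"slide": [-0.03, -0.4, -1.9], "dr": [0, 0, 0], "fingers": 28}, {"slide": [-0.03, -0.3, -1.9], "dr": [0, 0, 0], "fingers": 28}, {"slide": [-0.03, -0.2, -1.9], "dr": [0, 0, 0], "fingers": 28}, {"slide": [-0.03, -0.1, -1.9], "dr": [0, 0, 0], "fingers": 28}, {"slide": [-0.03, -0.05, -1.9], "dr": [0, 0, 0], "fingers": 28}, {"slide": [-0.03, -0.05, -1.9], "dr": [0, 0, 0], "fingers": 28}])

```text
clock: 5.45
position: [0.442, -0.263, 0.0567]
eef_rot: [-1.564, 0.161, -0.16]
force: [0.0, -0.2, -0.2]
width: 0.0281
```

```bash
python3 - <<'E'
from h import *
s=bot.observe();print({k:np.round(v,4).tolist() for k,v in s.items()})
im,d=bot.camera("wrist")
cv2.imwrite("pics/w3.png",im[:,:,::-1])
E
```

```text
{'clock': 5.45, 'joints': [-0.647, 0.1055, 1.6926, 0.0, 1.3444, -0.4424], 'dq': [-0.0009, -0.0022, -0.0094, 0.0006, 0.0031, 0.0008], 'joint_efforts': [-0.0363, -32.0953, -27.6065, 0.0571, 0.0291, 0.0005], 'position': [0.442, -0.263, 0.0567], 'eef_rot': [-1.5643, 0.1612, -0.1601], 'force': [0.0281, -0.1598, -0.2073], 'moment': [-0.0235, -0.0608, -0.0031], 'width': 0.0281}
```

View pics/w3.png

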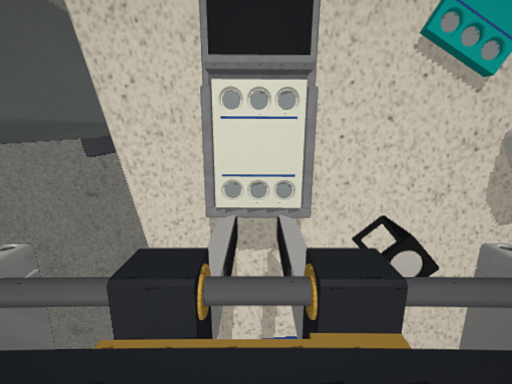

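The tips stand behind the plate's rear edge (row ~208), over the rear wall at rows ~210–218. Now I'll lower to 1.7 mm below the plate top and creep forward.

Call:
move_arm(motion=[{"slide": [0, 0.03, 0], "dr": [0, 0, 0], "fingers": 28}, {"slide": [0, 0.06, 0], "dr": [0, 0, 0], "fingers": 28}, {"slide": [0, 0.07, 0], "dr": [0, 0, 0], "fingers": 28}, {"slide": [0, 0.07, 0], "dr": [0, 0, 0], "fingers": 28}])

```text
clock: 5.9
position: [0.4422, -0.2636, 0.0551]
eef_rot: [-1.565, 0.161, -0.161]
force: [0.4, -0.8, 0.2]
width: 0.0284
```

Call:
move_arm(motion=[{"slide": [0, 0, 0.04], "dr": [0, 0, 0], "fingers": 28}, {"slide": [0, 0, 0.08], "dr": [0, 0, 0], "fingers": 28}, {"slide": [0, 0, 0.12], "dr": [0, 0, 0], "fingers": 28}, {"slide": [0, 0, 0.15], "dr": [0, 0, 0], "fingers": 28}, {"slide": [0, 0, 0.18], "dr": [0, 0, 0], "fingers": 28}, {"slide": [0, 0, 0.2], "dr": [0, 0, 0], "fingers": 28}])

```text
clock: 6.5
position: [0.4434, -0.2578, 0.0552]
eef_rot: [-1.565, 0.161, -0.161]
force: [0.5, -1.0, 0.1]
width: 0.028
```

Call:
move_arm(motion=[{"slide": [0, 0.02, 0], "dr": [0, 0, 0], "fingers": 28}, {"slide": [0, 0.02, 0.02], "dr": [0, 0, 0], "fingers": 28}, {"slide": [0, 0.02, 0.04], "dr": [0, 0, 0], "fingers": 28}, {"slide": [0, 0.02, 0.06], "dr": [0, 0, 0], "fingers": 28}, {"slide": [0, 0.02, 0.08], "dr": [0, 0, 0], "fingers": 28}])

```text
clock: 7.0
position: [0.4439, -0.2555, 0.0546]
eef_rot: [-1.565, 0.161, -0.161]
force: [0.5, -0.9, -0.4]
width: 0.0279
```

Call:
move_arm(motion=[{"slide": [0, 0, 0.02], "dr": [0, 0, 0], "fingers": 28}, {"slide": [0, 0, 0.04], "dr": [0, 0, 0], "fingers": 28}, {"slide": [0, 0, 0.06], "dr": [0, 0, 0], "fingers": 28}, {"slide": [0, 0, 0.08], "dr": [0, 0, 0], "fingers": 28}])

```text
clock: 7.4
position: [0.4444, -0.253, 0.0546]
eef_rot: [-1.565, 0.161, -0.161]
force: [0.2, -0.8, 0.5]
width: 0.0283
```

```bash
python3 - <<'E'
from h import *
s=bot.observe();print({k:np.round(v,4).tolist() for k,v in s.items() if k in("position","force")})
im,d=bot.camera("wrist")
cv2.imwrite("pics/w4.png",im[:,:,::-1])
E
```

```text
{'position': [0.4444, -0.253, 0.0546], 'force': [0.2029, -0.8405, 0.4797]}
```

View pics/w4.png

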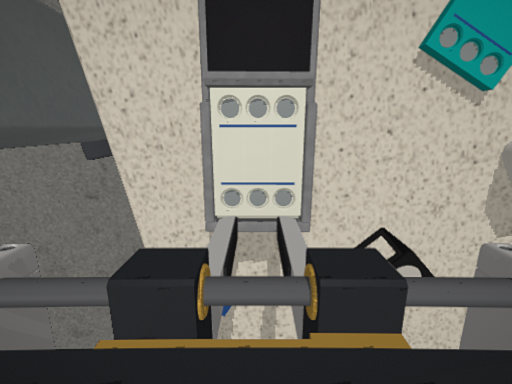

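The plate has moved. The gap between its front edge (row 86) and the bed has narrowed, and a gap has opened behind it in front of the wall at rows 220–232. I'll carry on pushing.

Call:
move_arm(motion=[{"slide": [0, 0, 0.04], "dr": [0, 0, 0], "fingers": 28}, {"slide": [0, 0, 0.08], "dr": [0, 0, 0], "fingers": 28}, {"slide": [0, 0, 0.12], "dr": [0, 0, 0], "fingers": 28}, {"slide": [0, 0, 0.16], "dr": [0, 0, 0], "fingers": 28}, {"slide": [0, 0, 0.2], "dr": [0, 0, 0], "fingers": 28}, {"slide": [0, 0, 0.24], "dr": [0, 0, 0], "fingers": 28}])

```text
clock: 8.05
position: [0.4459, -0.2459, 0.0546]
eef_rot: [-1.565, 0.161, -0.161]
force: [0.3, -1.7, 1.2]
width: 0.0278
```

Call:
move_arm(motion=[{"slide": [0, 0, 0.04], "dr": [0, 0, 0], "fingers": 28}, {"slide": [0, 0, 0.09], "dr": [0, 0, 0], "fingers": 28}, {"slide": [0, 0, 0.14], "dr": [0, 0, 0], "fingers": 28}, {"slide": [0, 0, 0.19], "dr": [0, 0, 0], "fingers": 28}, {"slide": [0, 0, 0.24], "dr": [0, 0, 0], "fingers": 28}, {"slide": [0, 0, 0.29], "dr": [0, 0, 0], "fingers": 28}])

```text
clock: 8.65
position: [0.4477, -0.2374, 0.0546]
eef_rot: [-1.565, 0.161, -0.161]
force: [0.9, 0.1, 0.2]
width: 0.028
```

```bash
python3 - <<'E'
from h import *
s=bot.observe();print({k:np.round(v,4).tolist() for k,v in s.items() if k in("position","force")})
im,d=bot.camera("wrist")
cv2.imwrite("pics/w5.png",im[:,:,::-1])
E
```

```text
{'position': [0.4477, -0.2374, 0.0546], 'force': [0.8595, 0.0977, 0.2361]}
```

View pics/w5.png

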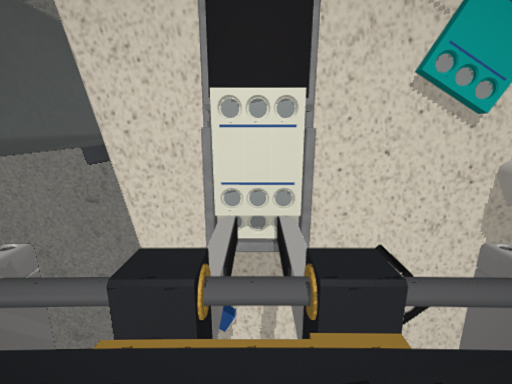

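The plate is straight on the bed, its front edge is past the near bed edge, and the middle plate has stayed put in the stack (its well shows at row ~222). The fingers are past the rear wall, so I'll lower them slightly for more overlap and keep going.

Call:
move_arm(motion=[{"slide": [0, 0.03, -0.02], "dr": [0, 0, 0], "fingers": 28}, {"slide": [0, 0.06, -0.02], "dr": [0, 0, 0], "fingers": 28}, {"slide": [0, 0.08, 0], "dr": [0, 0, 0], "fingers": 28}, {"slide": [0, 0.08, 0.05], "dr": [0, 0, 0], "fingers": 28}, {"slide": [0, 0.08, 0.1], "dr": [0, 0, 0], "fingers": 28}, {"slide": [0, 0.08, 0.15], "dr": [0, 0, 0], "fingers": 28}, {"slide": [0, 0.08, 0.2], "dr": [0, 0, 0], "fingers": 28}, {"slide": [0, 0.08, 0.25], "dr": [0, 0, 0], "fingers": 28}, {"slide": [0, 0.08, 0.3], "dr": [0, 0, 0], "fingers": 28}, {"slide": [0, 0.08, 0.35], "dr": [0, 0, 0], "fingers": 28}])

```text
clock: 9.7
position: [0.4498, -0.2271, 0.0522]
eef_rot: [-1.565, 0.161, -0.161]
force: [-0.1, -0.5, -0.3]
width: 0.0281
```

Call:
move_arm(motion=[{"slide": [0, 0, 0.05], "dr": [0, 0, 0], "fingers": 28}, {"slide": [0, 0, 0.1], "dr": [0, 0, 0], "fingers": 28}, {"slide": [0, 0, 0.15], "dr": [0, 0, 0], "fingers": 28}, {"slide": [0, 0, 0.2], "dr": [0, 0, 0], "fingers": 28}, {"slide": [0, 0, 0.25], "dr": [0, 0, 0], "fingers": 28}, {"slide": [0, 0, 0.3], "dr": [0, 0, 0], "fingers": 28}, {"slide": [0, 0, 0.35], "dr": [0, 0, 0], "fingers": 28}, {"slide": [0, 0, 0.4], "dr": [0, 0, 0], "fingers": 28}, {"slide": [0, 0, 0.45], "dr": [0, 0, 0], "fingers": 28}, {"slide": [0, 0, 0.5], "dr": [0, 0, 0], "fingers": 28}])

```text
clock: 10.7
position: [0.4529, -0.2125, 0.0522]
eef_rot: [-1.565, 0.161, -0.161]
force: [-0.9, -1.2, -0.1]
width: 0.0281
```

```bash
python3 - <<'E'
from h import *
s=bot.observe();print({k:np.round(v,4).tolist() for k,v in s.items() if k in("position","force")})
im,d=bot.camera("wrist")
cv2.imwrite("pics/w6.png",im[:,:,::-1])
E
```

```text
{'position': [0.4529, -0.2125, 0.0522], 'force': [-0.9453, -1.1983, -0.0962]}
```

View pics/w6.png

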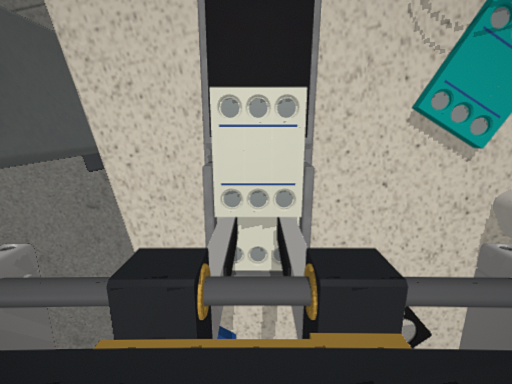

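The plate is square, with its front edge at row 88, and is still being pushed evenly. I have about 60 mm to go.

Call:
move_arm(motion=[{"slide": [0, 0, 0.06], "dr": [0, 0, 0], "fingers": 28}, {"slide": [0, 0, 0.12], "dr": [0, 0, 0], "fingers": 28}, {"slide": [0, 0, 0.18], "dr": [0, 0, 0], "fingers": 28}, {"slide": [0, 0, 0.24], "dr": [0, 0, 0], "fingers": 28}, {"slide": [0, 0, 0.3], "dr": [0, 0, 0], "fingers": 28}, {"slide": [0, 0, 0.36], "dr": [0, 0, 0], "fingers": 28}, {"slide": [0, 0, 0.42], "dr": [0, 0, 0], "fingers": 28}, {"slide": [0, 0, 0.48], "dr": [0, 0, 0], "fingers": 28}, {"slide": [0, 0, 0.54], "dr": [0, 0, 0], "fingers": 28}, {"slide": [0, 0, 0.6], "dr": [0, 0, 0], "fingers": 28}, {"slide": [0, 0, 0.66], "dr": [0, 0, 0], "fingers": 28}, {"slide": [0, 0, 0.7], "dr": [0, 0, 0], "fingers": 28}])

```text
clock: 11.95
position: [0.4571, -0.1918, 0.0521]
eef_rot: [-1.565, 0.161, -0.161]
force: [0.8, -0.6, -0.7]
width: 0.0279
```

Call:
move_arm(motion=[{"slide": [0, 0, 0.06], "dr": [0, 0, 0], "fingers": 28}, {"slide": [0, 0, 0.12], "dr": [0, 0, 0], "fingers": 28}, {"slide": [0, 0, 0.18], "dr": [0, 0, 0], "fingers": 28}, {"slide": [0, 0, 0.24], "dr": [0, 0, 0], "fingers": 28}, {"slide": [0, 0, 0.3], "dr": [0, 0, 0], "fingers": 28}, {"slide": [0, 0, 0.36], "dr": [0, 0, 0], "fingers": 28}, {"slide": [0, 0, 0.42], "dr": [0, 0, 0], "fingers": 28}, {"slide": [0, 0, 0.48], "dr": [0, 0, 0], "fingers": 28}, {"slide": [0, 0, 0.54], "dr": [0, 0, 0], "fingers": 28}, {"slide": [0, 0, 0.6], "dr": [0, 0, 0], "fingers": 28}, {"slide": [0, 0, 0.66], "dr": [0, 0, 0], "fingers": 28}, {"slide": [0, 0, 0.7], "dr": [0, 0, 0], "fingers": 28}])

```text
clock: 13.15
position: [0.4614, -0.1713, 0.0522]
eef_rot: [-1.565, 0.161, -0.161]
force: [0.1, -0.5, -0.4]
width: 0.0275
```

```bash
cat > look.py <<'E'
import sys
from h import *
s=bot.observe();print({k:np.round(v,4).tolist() for k,v in s.items() if k in("position","force","moment")})
P=np.array(s["position"][:2])-[.4643,-.1577];ry=np.array([.2035,.979]);rx=np.array([.979,-.2035])
print("tcp rack mm",(P@rx*1e3).round(1),(P@ry*1e3).round(1))
p=bot.camera_params("wrist");im,d=bot.camera("wrist")
cv2.imwrite(sys.argv[1],im[:,:,::-1])
a=im.astype(int);blue=(a[:,:,2]-a[:,:,0]>35);blue[:,:200]=0;blue[:,325:]=0;blue[230:]=0
n,l,st,ce=cv2.connectedComponentsWithStats(blue.astype(np.uint8))
C=[]
for i in range(1,n):
    if st[i,4]>40:
        X=ray(p,[ce[i]],.0365)[0]
        b=cv2.boxPoints(cv2.minAreaRect(cv2.findContours((l==i).astype(np.uint8),0,2)[0][0]))
        Y=ray(p,b,.0365);e=max((Y[1]-Y[0],Y[2]-Y[1]),key=np.linalg.norm)
        Q=X[:2]-[.4643,-.1577];print("line",st[i].tolist(),"rack mm",(Q@rx*1e3).round(2),(Q@ry*1e3).round(2),"ang",np.degrees(np.arctan2(e[1],e[0])).round(2))
E
python3 look.py pics/w7.png
```

```text
{'position': [0.4614, -0.1713, 0.0522], 'force': [0.1022, -0.4839, -0.4261], 'moment': [-0.1804, -0.0385, 0.0675]}
tcp rack mm -0.1 -13.9
line [219, 125, 78, 2, 156] rack mm -0.57 56.91 ang -11.74
line [221, 183, 74, 2, 147] rack mm -0.38 18.96 ang -11.75
```

View pics/w7.png

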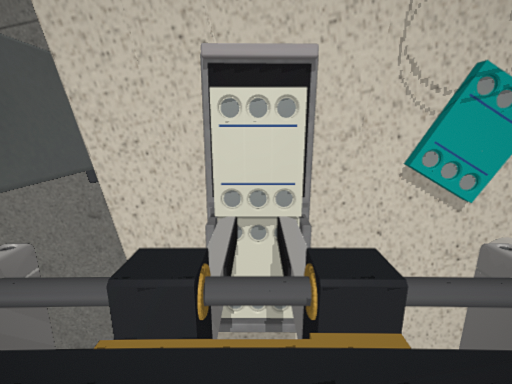

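The plate centre is at rack y ≈ 37.9 mm, x ≈ −0.5 mm and square, with about 17 mm left to home (fence at row ~55, plate front at row 88). I'll lower the tips a bit further and approach.

Call:
move_arm(motion=[{"slide": [0, 0.03, -0.02], "dr": [0, 0, 0], "fingers": 28}, {"slide": [0, 0.07, -0.02], "dr": [0, 0, 0], "fingers": 28}, {"slide": [0, 0.07, 0.03], "dr": [0, 0, 0], "fingers": 28}, {"slide": [0, 0.07, 0.08], "dr": [0, 0, 0], "fingers": 28}, {"slide": [0, 0.07, 0.13], "dr": [0, 0, 0], "fingers": 28}, {"slide": [0, 0.07, 0.18], "dr": [0, 0, 0], "fingers": 28}, {"slide": [0, 0.07, 0.23], "dr": [0, 0, 0], "fingers": 28}, {"slide": [0, 0.07, 0.28], "dr": [0, 0, 0], "fingers": 28}, {"slide": [0, 0.07, 0.33], "dr": [0, 0, 0], "fingers": 28}, {"slide": [0, 0.07, 0.38], "dr": [0, 0, 0], "fingers": 28}, {"slide": [0, 0.07, 0.42], "dr": [0, 0, 0], "fingers": 28}])

```text
clock: 14.3
position: [0.464, -0.159, 0.0501]
eef_rot: [-1.565, 0.161, -0.161]
force: [0.3, -0.5, -0.1]
width: 0.028
```

```bash
python3 look.py pics/w8.png
```

```text
{'position': [0.464, -0.159, 0.0501], 'force': [0.3171, -0.5189, -0.0802], 'moment': [-0.1258, 0.005, 0.0202]}
tcp rack mm -0.1 -1.3
line [219, 125, 79, 2, 158] rack mm -0.27 69.49 ang -11.74
line [221, 184, 75, 2, 150] rack mm -0.22 31.31 ang -11.76
```

View pics/w8.png

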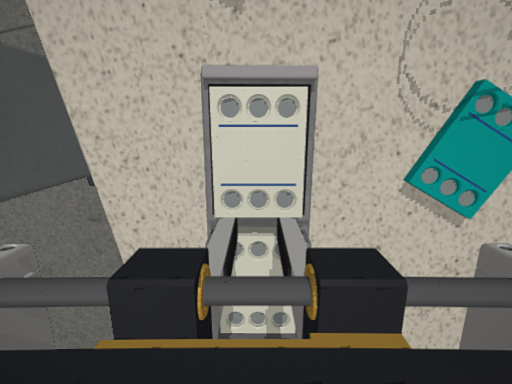

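The plate centre is at ~50.4 mm, about 4.6 mm short, with a dark gap left at rows ~80–86. From here I'll take small steps and read the force.

Call:
move_arm(motion=[{"slide": [0, 0, 0.02], "dr": [0, 0, 0], "fingers": 28}, {"slide": [0, 0, 0.04], "dr": [0, 0, 0], "fingers": 28}, {"slide": [0, 0, 0.06], "dr": [0, 0, 0], "fingers": 28}, {"slide": [0, 0, 0.08], "dr": [0, 0, 0], "fingers": 28}])

```text
clock: 14.75
position: [0.4645, -0.1568, 0.0501]
eef_rot: [-1.565, 0.161, -0.161]
force: [-0.1, -1.2, 0.1]
width: 0.0282
```

Call:
move_arm(motion=[{"slide": [0, 0, 0.01], "dr": [0, 0, 0], "fingers": 28}, {"slide": [0, 0, 0.02], "dr": [0, 0, 0], "fingers": 28}])

```text
clock: 14.95
position: [0.4646, -0.1561, 0.0501]
eef_rot: [-1.565, 0.161, -0.161]
force: [0.3, -1.0, -1.0]
width: 0.0278
```

Call:
move_arm(motion=[{"slide": [0, 0, 0.01], "dr": [0, 0, 0], "fingers": 28}, {"slide": [0, 0, 0.02], "dr": [0, 0, 0], "fingers": 28}])

```text
clock: 15.15
position: [0.4647, -0.1556, 0.05]
eef_rot: [-1.565, 0.161, -0.161]
force: [-0.5, -1.4, 0.2]
width: 0.0282
```

Call:
move_arm(motion=[{"slide": [0, 0, 0.01], "dr": [0, 0, 0], "fingers": 28}, {"slide": [0, 0, 0.015], "dr": [0, 0, 0], "fingers": 28}])

```text
clock: 15.35
position: [0.4648, -0.1551, 0.05]
eef_rot: [-1.565, 0.161, -0.161]
force: [-0.7, -0.8, -0.4]
width: 0.028
```

Call:
move_arm(motion=[{"slide": [0, 0, 0.01], "dr": [0, 0, 0], "fingers": 28}, {"slide": [0, 0, 0.01], "dr": [0, 0, 0], "fingers": 28}])

```text
clock: 15.55
position: [0.4649, -0.1548, 0.05]
eef_rot: [-1.565, 0.161, -0.161]
force: [-0.2, -0.3, -0.6]
width: 0.028
```

Call:
move_arm(motion=[{"slide": [0, 0, 0.01], "dr": [0, 0, 0], "fingers": 28}, {"slide": [0, 0, 0.01], "dr": [0, 0, 0], "fingers": 28}])

```text
clock: 15.75
position: [0.4649, -0.1545, 0.05]
eef_rot: [-1.565, 0.161, -0.161]
force: [-0.8, -1.2, -0.7]
width: 0.0277
```

```bash
python3 look.py pics/w9.png
```

```text
{'position': [0.4649, -0.1545, 0.05], 'force': [-0.7555, -1.158, -0.743], 'moment': [-0.1654, -0.0314, -0.0024]}
tcp rack mm -0.0 3.2
line [219, 125, 79, 2, 158] rack mm -0.25 74.03 ang -11.74
line [221, 184, 75, 2, 150] rack mm -0.21 35.85 ang -11.76
```

Call:
move_arm(motion=[{"slide": [0, 0, 0.01], "dr": [0, 0, 0], "fingers": 28}, {"slide": [0, 0, 0.01], "dr": [0, 0, 0], "fingers": 28}])

```text
clock: 16.0
position: [0.465, -0.1544, 0.0501]
eef_rot: [-1.565, 0.161, -0.161]
force: [-0.6, -1.3, 0.2]
width: 0.0281
```

Call:
move_arm(motion=[{"slide": [0, 0, 0.01], "dr": [0, 0, 0], "fingers": 28}, {"slide": [0, 0, 0.01], "dr": [0, 0, 0], "fingers": 28}])

```text
clock: 16.2
position: [0.4649, -0.1543, 0.0501]
eef_rot: [-1.566, 0.161, -0.161]
force: [-1.0, -1.7, -1.2]
width: 0.0277
```

Call:
move_arm(motion=[{"slide": [0, 0, 0.01], "dr": [0, 0, 0], "fingers": 28}, {"slide": [0, 0, 0.01], "dr": [0, 0, 0], "fingers": 28}])

```text
clock: 16.4
position: [0.4649, -0.1542, 0.0501]
eef_rot: [-1.566, 0.162, -0.161]
force: [-1.0, -3.8, 0.3]
width: 0.0283
```

Call:
move_arm(motion=[{"slide": [0, 0, 0.01], "dr": [0, 0, 0], "fingers": 28}, {"slide": [0, 0, 0.01], "dr": [0, 0, 0], "fingers": 28}])

```text
clock: 16.6
position: [0.4649, -0.1541, 0.05]
eef_rot: [-1.566, 0.162, -0.161]
force: [-1.5, -5.6, 0.0]
width: 0.0281
```

Call:
move_arm(motion=[{"slide": [0, 0, 0.01], "dr": [0, 0, 0], "fingers": 28}, {"slide": [0, 0, 0.01], "dr": [0, 0, 0], "fingers": 28}])

```text
clock: 16.8
position: [0.4649, -0.1541, 0.0501]
eef_rot: [-1.567, 0.162, -0.161]
force: [-2.6, -5.6, 0.2]
width: 0.0279
```

Call:
move_arm(motion=[{"slide": [0, 0, 0.01], "dr": [0, 0, 0], "fingers": 28}, {"slide": [0, 0, 0.01], "dr": [0, 0, 0], "fingers": 28}])

```text
clock: 17.0
position: [0.4648, -0.154, 0.0501]
eef_rot: [-1.568, 0.162, -0.161]
force: [-2.0, -5.8, -0.5]
width: 0.0281
```

Call:
move_arm(motion=[{"slide": [0, 0, 0.01], "dr": [0, 0, 0], "fingers": 28}, {"slide": [0, 0, 0.01], "dr": [0, 0, 0], "fingers": 28}])

```text
clock: 17.2
position: [0.4648, -0.154, 0.0501]
eef_rot: [-1.568, 0.162, -0.161]
force: [-3.2, -5.8, -0.0]
width: 0.0278
```

Call:
move_arm(motion=[{"slide": [0, 0, 0], "dr": [0, 0, 0], "fingers": 28}])

```text
clock: 17.3
position: [0.4648, -0.154, 0.0501]
eef_rot: [-1.568, 0.162, -0.161]
force: [-2.1, -7.0, -0.0]
width: 0.0278
```

Call:
move_arm(motion=[{"slide": [0, 0, 0], "dr": [0, 0, 0], "fingers": 28}])

```text
clock: 17.4
position: [0.4648, -0.154, 0.0501]
eef_rot: [-1.568, 0.162, -0.161]
force: [-2.3, -7.6, 0.5]
width: 0.0277
```

```bash
python3 look.py pics/w10.png;python3 -c "
from h import *
s=bot.observe();print({k:np.round(v,4).tolist() for k,v in s.items()})"
```

```text
{'position': [0.4648, -0.154, 0.0501], 'force': [-2.3334, -7.5967, 0.4794], 'moment': [-1.3424, 0.4421, -0.0536]}
tcp rack mm -0.2 3.7
line [219, 125, 79, 3, 163] rack mm 0.07 74.45 ang -11.76
line [221, 184, 75, 2, 150] rack mm -0.42 36.31 ang -11.77
{'clock': 17.45, 'joints': [-0.4335, 0.058, 1.7582, -0.0034, 1.325, -0.227], 'dq': [-0.0008, -0.0011, -0.0015, 0.0009, 0.0001, 0.0003], 'joint_efforts': [3.5132, -29.7702, -27.0574, 2.4327, 0.2111, -0.0315], 'position': [0.4648, -0.154, 0.0501], 'eef_rot': [-1.568, 0.1621, -0.161], 'force': [-2.4701, -7.5421, -0.488], 'moment': [-1.3346, 0.4322, -0.055], 'width': 0.028}
```

View pics/w10.png

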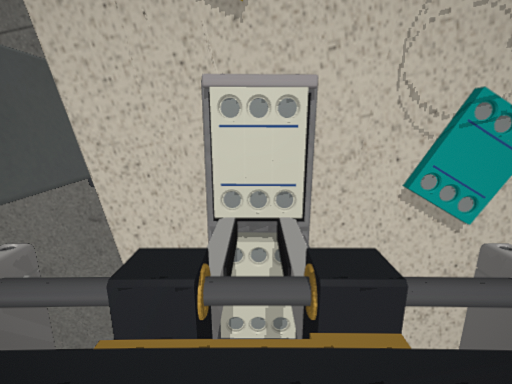

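The plate is on the fence, with no dark gap left at row ~85, and the push is about 8 N at roughly 4 N/mm. I'll raise it to about 10 N and hold.

Call:
move_arm(motion=[{"slide": [0, 0, 0.01], "dr": [0, 0, 0], "fingers": 28}, {"slide": [0, 0, 0.01], "dr": [0, 0, 0], "fingers": 28}])

```text
clock: 17.65
position: [0.4648, -0.154, 0.0501]
eef_rot: [-1.569, 0.162, -0.161]
force: [-2.7, -7.5, 0.4]
width: 0.0278
```

Call:
move_arm(motion=[{"slide": [0, 0, 0.01], "dr": [0, 0, 0], "fingers": 28}, {"slide": [0, 0, 0.01], "dr": [0, 0, 0], "fingers": 28}])

```text
clock: 17.85
position: [0.4648, -0.1539, 0.0501]
eef_rot: [-1.569, 0.162, -0.161]
force: [-3.6, -8.4, 0.7]
width: 0.0277
```

Call:
move_arm(motion=[{"slide": [0, 0, 0], "dr": [0, 0, 0], "fingers": 28}])

```text
clock: 17.95
position: [0.4648, -0.1539, 0.0501]
eef_rot: [-1.569, 0.162, -0.161]
force: [-3.3, -8.0, 0.9]
width: 0.0282
```

```bash
python3 -c "
from h import *
s=bot.observe();print({k:np.round(v,4).tolist() for k,v in s.items()})"
```

```text
{'clock': 17.95, 'joints': [-0.4326, 0.0579, 1.7583, -0.0046, 1.3249, -0.2258], 'dq': [0.0004, 0.0003, 0.0004, -0.0008, -0.0011, -0.0003], 'joint_efforts': [4.1595, -29.7932, -27.0188, 2.8634, 0.2598, -0.0367], 'position': [0.4648, -0.1539, 0.0501], 'eef_rot': [-1.5692, 0.1624, -0.1608], 'force': [-3.323, -8.0025, 0.8507], 'moment': [-1.5623, 0.4647, -0.0425], 'width': 0.0282}
```

Call:
move_arm(motion=[{"slide": [0, 0, 0.01], "dr": [0, 0, 0], "fingers": 28}, {"slide": [0, 0, 0.01], "dr": [0, 0, 0], "fingers": 28}])

```text
clock: 18.15
position: [0.4648, -0.1539, 0.0501]
eef_rot: [-1.57, 0.162, -0.161]
force: [-2.8, -8.4, -0.3]
width: 0.0283
```

Call:
move_arm(motion=[{"slide": [0, 0, 0.01], "dr": [0, 0, 0], "fingers": 28}, {"slide": [0, 0, 0.01], "dr": [0, 0, 0], "fingers": 28}])

```text
clock: 18.35
position: [0.4648, -0.1539, 0.0501]
eef_rot: [-1.57, 0.163, -0.161]
force: [-3.4, -9.2, 0.2]
width: 0.0281
```

```bash
python3 -c "
from h import *
s=bot.observe();print({k:np.round(v,4).tolist() for k,v in s.items()})"
```

```text
{'clock': 18.35, 'joints': [-0.4317, 0.0578, 1.7584, -0.0058, 1.3247, -0.2246], 'dq': [0.0005, -0.0014, -0.0025, 0.0004, -0.0004, -0.0009], 'joint_efforts': [4.8199, -29.8279, -26.973, 3.2996, 0.3204, -0.0381], 'position': [0.4648, -0.1539, 0.0501], 'eef_rot': [-1.5703, 0.1625, -0.1607], 'force': [-3.3728, -9.1635, 0.2491], 'moment': [-1.8212, 0.5515, -0.0161], 'width': 0.0281}
```

Joint 1 torque gives about 9.9 N and the wrist force about 9.7 N. I'll hold for 0.7 s.

Call:
move_arm(motion=[{"slide": [0, 0, 0.005], "dr": [0, 0, 0], "fingers": 28}, {"slide": [0, 0, 0.005], "dr": [0, 0, 0], "fingers": 28}, {"slide": [0, 0, 0.005], "dr": [0, 0, 0], "fingers": 28}, {"slide": [0, 0, 0.005], "dr": [0, 0, 0], "fingers": 28}, {"slide": [0, 0, 0.005], "dr": [0, 0, 0], "fingers": 28}, {"slide": [0, 0, 0.005], "dr": [0, 0, 0], "fingers": 28}, {"slide": [0, 0, 0.005], "dr": [0, 0, 0], "fingers": 28}])

```text
clock: 19.05
position: [0.4648, -0.1538, 0.0501]
eef_rot: [-1.571, 0.163, -0.161]
force: [-3.1, -9.3, -1.1]
width: 0.0279
```

```bash
python3 look.py pics/w11.png; python3 -c "
from h import *
s=bot.observe();print({k:np.round(v,4).tolist() for k,v in s.items()})"
```

```text
{'position': [0.4648, -0.1538, 0.0501], 'force': [-3.0872, -9.3186, -1.1092], 'moment': [-1.8768, 0.5646, -0.0638]}
tcp rack mm -0.3 3.9
line [219, 125, 79, 3, 178] rack mm 0.75 74.47 ang -11.77
line [221, 184, 75, 2, 130] rack mm -3.21 36.37 ang -11.77
{'clock': 19.1, 'joints': [-0.4315, 0.0578, 1.7584, -0.0061, 1.3246, -0.2242], 'dq': [0.0008, 0.0009, -0.0002, -0.002, -0.0021, -0.0003], 'joint_efforts': [4.9449, -29.832, -26.9614, 3.3956, 0.3358, -0.0395], 'position': [0.4648, -0.1539, 0.0501], 'eef_rot': [-1.5706, 0.1626, -0.1608], 'force': [-3.0115, -10.0932, 0.0014], 'moment': [-1.81, 0.601, -0.021], 'width': 0.0282}
```

About 10 N was held on all three readings (wrist force, moment and joint 1 torque). Now I'll back off gently, lift clear and check.

Call:
move_arm(motion=[{"slide": [0, 0, -0.04], "dr": [0, 0, 0], "fingers": 28}, {"slide": [0, 0, -0.1], "dr": [0, 0, 0], "fingers": 28}, {"slide": [0, 0, -0.18], "dr": [0, 0, 0], "fingers": 28}, {"slide": [0, 0, -0.25], "dr": [0, 0, 0], "fingers": 28}, {"slide": [0, -0.1, -0.25], "dr": [0, 0, 0], "fingers": 28}, {"slide": [0, -0.4, -0.25], "dr": [0, 0, 0], "fingers": 28}, {"slide": [0, -1.0, -0.4], "dr": [0, 0, 0], "fingers": 28}, {"slide": [0, -1.8, -0.6], "dr": [0, 0, 0], "fingers": 28}, {"slide": [0, -2.6, -0.8], "dr": [0, 0, 0], "fingers": 28}, {"slide": [0, -3.0, -1.0], "dr": [0, 0, 0], "fingers": 28}, {"slide": [0, -3.0, -1.0], "dr": [0, 0, 0], "fingers": 28}])

```text
clock: 20.2
position: [0.4608, -0.1816, 0.1427]
eef_rot: [-1.567, 0.158, -0.166]
force: [0.0, 0.6, -0.2]
width: 0.0282
```

Call:
move_arm(motion=[{"slide": [0, 0, 0], "dr": [0, 0, 0], "fingers": 28}, {"slide": [0, 0, 0], "dr": [0, 0, 0], "fingers": 28}])

```text
clock: 20.4
position: [0.4587, -0.1799, 0.1385]
eef_rot: [-1.564, 0.163, -0.159]
force: [-0.2, -0.1, 0.4]
width: 0.0279
```

```bash
python3 look.py pics/w12.png
```

```text
{'position': [0.4587, -0.1799, 0.1385], 'force': [-0.2126, -0.0706, 0.4374], 'moment': [0.0334, -0.0954, 0.0029]}
tcp rack mm -1.0 -22.8
line [233, 96, 53, 2, 106] rack mm -0.08 74.13 ang -11.75
line [234, 138, 51, 2, 71] rack mm 4.21 36.16 ang -11.73
```

View pics/w12.png

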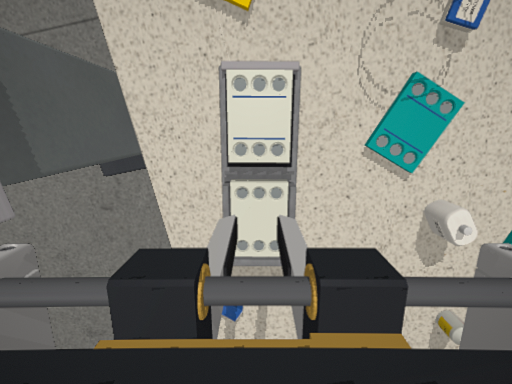

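The plate lies against the fence: centre at rack y ≈ 55.1 mm, lines at −11.75° against the rack's −11.74°. The middle plate is still in the magazine (rows 180–255), and the arm is clear. I'll do a last depth check, then hand in.

```bash
python3 - <<'E'
from h import *
p=bot.camera_params("wrist");im,d=bot.camera("wrist");T=np.array(p["T"])
a=im.min(2)
ry=np.array([.2035,.979]);rx=np.array([.979,-.2035])
for uv in((260,102),(260,120),(260,132),(260,165),(240,117),(282,117),(260,215)):
    n=cv2.undistortPoints(np.array([[uv]],float),np.array(p["K"]),np.array(p["dist"]))[0,0]
    z=d[uv[1],uv[0]];X=T[:3,:3]@np.array([n[0]*z,n[1]*z,z])+T[:3,3];print(uv,X.round(4))
def rk(uv,z):
    Q=ray(p,[uv],z)[0][:2]-[.4643,-.1577];return (Q@rx*1e3).round(1),(Q@ry*1e3).round(1)
col=a[:,260].astype(int)
print(col[60:75].tolist(),col[155:185].tolist())
rows=np.where(col[170:200]>190)[0]+170
print("middle plate front edge rack",rk((260,rows[0]-.5),.028),"expect -9")
print(np.round(bot.observe()["force"],2)); bot.finish_job()
E
```

```text
(260, 102) [ 0.4792 -0.09    0.0367]
(260, 120) [ 0.476  -0.1059  0.0375]
(260, 132) [ 0.4738 -0.1167  0.037 ]
(260, 165) [ 0.4672 -0.1491  0.0277]
(240, 117) [ 0.458  -0.0993  0.0367]
(282, 117) [ 0.497  -0.1074  0.0357]
(260, 215) [ 0.4564 -0.2018  0.0277]
[163, 152, 154, 156, 157, 157, 156, 152, 140, 156, 201, 201, 200, 200, 180] [150, 160, 192, 196, 194, 197, 200, 117, 39, 16, 17, 28, 90, 99, 96, 96, 93, 101, 110, 106, 99, 99, 96, 95, 103, 106, 150, 173, 190, 195]
middle plate front edge rack (np.float64(1.2), np.float64(-10.2)) expect -9
[ 0.59 -1.    0.4 ]
the job is handed in; nothing more can be done
```

The top plate is home against the steel fence and the job is handed in at about 20 s of the 72 s. No verdict is reported, so the checks below are my own measurements.

**Method:**
- I found the rack and plate in the wrist view and touched the plate top lightly, at about 4 N, to fix its height.
- I did not drag the plate from above. I pushed its rear edge with two spread fingertips just above the rear wall, with no down-press, until it lay on the bed against the fence.
- I then raised the push to about 10 N and held it there for at least 0.7 s. Wrist force, moment and joint 1 torque all agreed on 9.7–10.3 N. No reading passed about 11 N, though I only read the force between moves.
- Afterwards I backed off and lifted clear.

**Last checks:**

| What | Measured | Should be |
|---|---|---|
| Plate centre along the slide | rack y ≈ 55.1 mm | 55 mm |
| Plate centre across | ≈ 0 mm from the front blue line | within 8 mm |
| Plate angle | lines at −11.75° | rack at −11.74° |
| Plate top height | 35.7–37.5 mm (noisy depth) | 36.5 mm |
| Middle plate front edge | rack y = −10.2 mm | about −9 mm, within the 1 mm play and calibration error |

- **Rear blue line:** the across reading came out 4 mm off in the last view and drifted in the hold view too. I put that down to part of the line missing from the colour mask, since the plate edges looked centred and the angle agreed.
- **Not checked:** I could not see the bottom plate, and I did not measure the other bench objects. The arm never went near them.

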